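# Turn the spatula round in the slanted utensil stand

### The arm

A 6-joint arm with a two-finger parallel gripper is mounted at the origin on a cart in front of the work surface, level with it; the furniture and walls round the work are solid. World frame = base frame: x ahead of the robot, y to its left, z up, the work surface at z = 0. Lengths are in mm, angles in rad, forces in N, time in s.
With the tool pointing down it reaches from about 375 to 900 mm from the base axis. Payload 3.1 kg.
Tool frame: the origin (TCP) lies between the finger pads; the fingertips stand 22 mm ahead of it and the grasp point (between the pads) lies 3 mm ahead of it (ctrl.nose_length is the distance from the TCP to the fingertips, in mm); y points along the fingers, x is the direction in which the jaws open and shut, and the axes are right-handed (so a half turn about y gives the same grasp; the last joint's range is limited). The gripper opens to 85 mm and grips with 20 to 120 N. Pads are 22 mm wide; open, the fingers measure 114 mm over their backs; the gripper's body (76 mm by 85 mm) begins 54 mm behind the grasp point. The pads swing forward as they close: fully open they stand 13 mm farther back than shut.
Start: joints at [-1.502, 0.527, 1.433, -0, 1.181, -0.178], TCP at [152.714, -606.033, 253.31] pointing down, gripper open.
Joint ranges: [-3.08, 3.08], [-0.75, 2.2], [0.22, 2.44], [-1.43, 4.57], [0, 2.65], [-2.85, 2.85]. Speed limits (rad/s): [2.79, 2.79, 3.14, 3.14, 3.14, 3.14].

### API

Orientations are given as a unit quaternion [w, x, y, z].
In Python, from workcell import readout, optics, finish_job, ctrl gives the robot as it stands.
- The arm moves only by the shell command python3 -m pendant 'ROWS' [FORCE]. ROWS is a JSON object of lists of equal length, an entry for each row: "slide": the shift along the tool's x, y, z normalised to -1 to 1, where 1 is 0.12 m, a list of three; "turn": the turn, a rotation vector about the tool's x, y, z normalised to -1 to 1, where 1 is pi/4 rad, a list of three; "grip": the opening, from 0 (shut) to 1 (fully open). In form: {"slide": [[dx, dy, dz], ...], "turn": [[rx, ry, rz], ...], "grip": [grip, ...]}. A call has 1 to 20 rows; each row is the pose to reach, as a shift and turn from the pose commanded when the call began, along the tool's axes at that moment; what a row does not reach only later rows make up. A row lasts 1/12 s, in which the tool goes at most 41.7 mm and 7.16 degrees, less where a joint would pass 70% of its speed; a pose out of reach is approached as far as the arm can. A call with a number of a shift or a turn outside -1 to 1 is refused whole. A call with a gripper value outside its range is refused whole. The fingers move at their own pace and stop on an object; FORCE is the grip in N (left out, the last holds). Time passes only in rows, so rows that repeat a pose let the fingers close. It gives the time, the measured TCP pose, the force and the opening at its end, in the units of the state.
- readout.read_state(): the state, without advancing time (a new reading comes with each control period).
- optics.camera(name): name is "scene" or "side" or "wrist"; returns a dict with "pixels" (384x512x3 uint8, blue, green, red), "K" (3x3 intrinsics, pixels), "dist" ([k1, k2, p1, p2, k3] as OpenCV has them; the pictures are not rectified), "T" (4x4, takes a point from camera to world coordinates). Camera axes: x right, y down, z forward; pixel columns grow to the right and rows downward; lengths in mm; the calibration is good to about 2 mm. A picture is of the moment at which its call begins. There is no depth.
- finish_job(): hands the job in, once; it reports no verdict.
The state is a dict: "time": time; "qpos": joint angles; "dq": joint speeds; "tau": joint torques, N m; "eef_pos": TCP position; "orientation": TCP orientation; "wrist_force": force on the tool from outside, world axes, zero at the start; "torque": the same for the moment, N m; "gripper_width": finger opening in mm.
Only numpy, scipy, OpenCV 4.12 (cv2) and the standard library are available. Lean on these libraries where they do the work, as an engineer would, in place of code of your own. Each camera call takes 0.05 s, during which the arm holds its last target.

### The job

The spatula has been put into the slanted wooden utensil stand head first, with its handle sticking out. Draw it out by the handle, lay it flat on the worktop and let go, then take it by the head and slide it back handle first, all the way in, into the slot it came from, with its head sticking out. Leave the wooden spoon in its slot and do not disturb the glass cups or the salt mill.

Things in the scene. Friction and masses are not known exactly. Their poses are not given: they have to be found in the camera images.
- stand: Fixed slanted brown wooden utensil stand, 156 (x) by 130 mm (y), 114 mm high; origin on the worktop under its middle. Two closed slots at x = -44 and +44 mm rise at 35 degrees towards the stand's +y, where their mouths are. Each is 52 mm wide, 28 mm high (square to its floor), 112 mm deep along the slot; walls, floor and roof boards 8 mm.
- slot0 (a point): Inner end of the slot at the stand's -x side, middle of the slot floor. Its y axis runs out along the slot (35 degrees up), z is square to the slot floor, upwards, x is across the slot. The mouth is at y = 112 mm, the roof's underside at z = 28 mm.
- slot1 (a point): The same for the slot at the stand's +x side. Which of the two slots holds the spatula varies.
- spatula: Loose spatula, 200 mm, about 0.1 kg, flat underside. Origin: mid-length on the underside; y runs from head to handle, z away from the underside. Grey head 44 wide, 12 thick, y = -100 to -25 mm; round steel neck 11 mm; pale wooden handle 24 wide, 18 thick, y = 5 to 100 mm. Starts with its head end at the slot's inner end, lying on the slot floor; 88 mm of handle stick out.
- spatula_butt (a point): Handle end of the spatula, on its middle line, 9 mm above the underside plane.
- spatula_head (a point): Centre of the spatula's head, 62.5 mm from the spatula's origin.
- spoon: Loose wooden spoon 200 mm long, rightly stored in the other slot: handle (16 mm thick, round) inside, round bowl 42 mm across sticking out. Origin at mid-length on the underside, y towards the bowl. To be left alone.
- smoked_cup: Loose smoked-glass cup with a loop handle, 136 x 163 mm, 74 mm high, origin under its centre; bystander on the left of the worktop.
- small_mug: Loose clear glass mug with a handle, 103 x 136 mm, 88 mm high, origin under its centre; bystander on the left.
- mill: Loose salt mill, 44 mm across, 90 mm high, origin under its centre; bystander to the right of the stand.

How it is judged (in metres and radians):
On the way:
1. the spatula lies flat on the worktop, out of the stand and let go (height (world z) of spatula below 0.022 m and angle between spatula's own y axis and vertical between 1.45 and 1.69 rad and linear speed of spatula below 0.03 m/s and contact force between spatula and the fingers below 0.1 N and contact force between spatula and stand below 0.1 N), for 0.2 s.
At the end, for the whole second after the job is handed in: The spatula rests, let go, handle first in the slot it came from: handle end within 10 mm of the slot's inner end, head sticking out of the mouth; the wooden spoon still in the other slot, moved less than 15 mm (((y of spatula_butt in the frame of slot0 below 0.01 m and x of spatula_butt in the frame of slot0 between -0.026 and 0.026 m and y of spatula_head in the frame of slot0 above 0.15 m and distance between spatula_butt and slot0 below 0.036 m) or (y of spatula_butt in the frame of slot1 below 0.01 m and x of spatula_butt in the frame of slot1 between -0.026 and 0.026 m and y of spatula_head in the frame of slot1 above 0.15 m and distance between spatula_butt and slot1 below 0.036 m)) and linear speed of spatula below 0.02 m/s and contact force between spatula and the fingers below 0.1 N and distance between spatula and spoon above 0.06 m and distance of spoon from where it was at the start of the episode below 0.015 m); the robot touches nothing.
It fails at once if the wooden spoon was moved by more than 15 mm (distance of spoon from where it was at the start of the episode above 0.015 m).
It fails at once if the smoked cup was moved by more than 20 mm (distance of smoked_cup from where it was at the start of the episode above 0.02 m).
It fails at once if the glass mug was moved by more than 20 mm (distance of small_mug from where it was at the start of the episode above 0.02 m).
It fails at once if the salt mill was moved by more than 20 mm (distance of mill from where it was at the start of the episode above 0.02 m).
It also fails if it takes over 69 s, if anything falls off the work surface, if the arm or the gripper's body presses on something with over 40 N, if the wrist force passes 120 N, or if a joint passes its speed limit or range.

## Working session

There is one attempt and no reset: what is moved stays moved. The work goes in short steps, Python scripts to look and compute and a shell command to move; the robot and the scene stay as the last step left them, time stands still between calls to the robot, and variables do not carry over. Pictures are saved under pics/ and viewed, and the job is handed in when it is done.

```bash
ls; mkdir -p pics; python3 - <<'E'
from workcell import readout, optics, ctrl
import cv2,numpy as np
print(readout.read_state(), ctrl.nose_length)
for n in ["scene","side","wrist"]:
    c=optics.camera(n); cv2.imwrite(f"pics/{n}0.png",c["pixels"]); print(n,c["K"],c["dist"],c["T"])
E
```

```text
pics
{'time': 0.0, 'qpos': array([-1.50247557e+00,  5.28457736e-01,  1.43392986e+00, -1.72819956e-05,
        1.18139863e+00, -1.78498173e-01]), 'dq': array([-1.52247091e-03,  2.45892852e-05,  2.29220327e-03,  4.78178916e-04,
       -1.86787432e-03, -2.25366727e-04]), 'tau': array([-1.92555803e-03, -4.42363071e+01, -1.78028888e+01, -2.48556144e-04,
        8.39970162e-03,  2.54247162e-06]), 'eef_pos': array([ 152.67825607, -605.35961156,  252.32998622]), 'orientation': array([ 0.55832066, -0.55717269,  0.43516861, -0.43412546]), 'wrist_force': array([-0.03556589, -0.83145069, -0.02123455]), 'torque': array([ 0.00954807,  0.02842697, -0.0153691 ]), 'gripper_width': 85.61486940682488} 22.0
scene [[366.75843979   0.         255.91355979]
 [  0.         366.75843979 191.75270742]
 [  0.           0.           1.        ]] [0.02353416 0.         0.         0.         0.        ] [[ 6.67189812e-01 -4.92677807e-01  5.58682677e-01 -2.63879496e+02]
 [-7.44882539e-01 -4.44088978e-01  4.97930701e-01 -7.33423599e+02]
 [ 2.78541263e-03 -7.48367261e-01 -6.63278737e-01  1.02118435e+03]
 [ 0.0000000
[... 282 characters left out ...]
1  2.67537091e-01  1.17486071e+01]
 [-3.34305218e-01 -5.73584960e-01  7.47823719e-01 -1.31265473e+03]
 [ 3.52395910e-03 -7.94231699e-01 -6.07604798e-01  1.14456233e+03]
 [ 0.00000000e+00  0.00000000e+00  0.00000000e+00  1.00000000e+00]]
wrist [[334.18599665   0.         257.75811026]
 [  0.         334.18599665 186.79114849]
 [  0.           0.           1.        ]] [-0.09613256  0.          0.          0.          0.        ] [[ 2.43764811e-01 -9.33434890e-01 -2.63207186e-01  2.18772727e+02]
 [-9.69832552e-01 -2.35141888e-01 -6.42892998e-02 -5.90468291e+02]
 [-1.88115931e-03  2.70938366e-01 -9.62594859e-01  3.74000192e+02]
 [ 0.00000000e+00  0.00000000e+00  0.00000000e+00  1.00000000e+00]]
```

View pics/scene0.png

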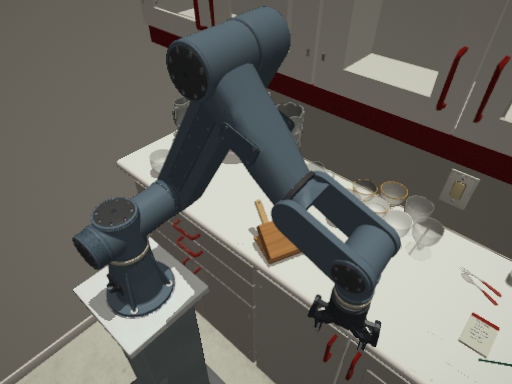

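View pics/side0.png

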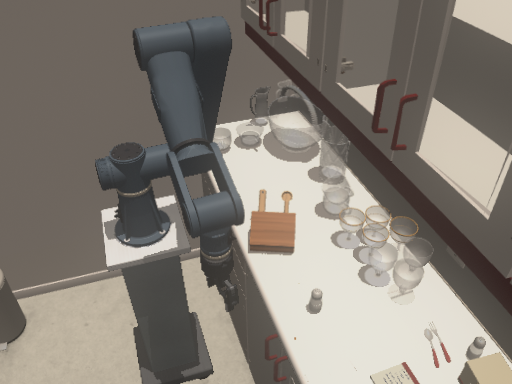

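View pics/wrist0.png

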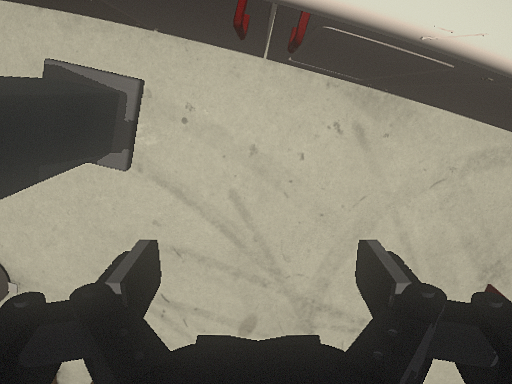

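The scene shows the stand in the middle: in the side view its body is around (272,230), the spatula handle at (263,202) and the spoon at (287,200). The mill is at about (316,300) and the glasses are further right. I'll zoom in on it.

```bash
cat > h.py <<'E'
import cv2,numpy as np
from workcell import readout, optics
from scipy.spatial.transform import Rotation as R
def ray(c,p):
    u=cv2.undistortPoints(np.array([[p]],float),c["K"],np.array(c["dist"]))[0,0]
    T=c["T"]; d=T[:3,:3]@np.array([u[0],u[1],1]); return T[:3,3],d/np.linalg.norm(d)
def onz(c,p,z):
    o,d=ray(c,p); return o+d*(z-o[2])/d[2]
def tri(c1,p1,c2,p2):
    o1,d1=ray(c1,p1);o2,d2=ray(c2,p2)
    A=np.stack([d1,-d2],1); t=np.linalg.lstsq(A,o2-o1,rcond=None)[0]
    a=o1+d1*t[0];b=o2+d2*t[1]; return (a+b)/2,np.linalg.norm(a-b)
def proj(c,P):
    T=np.linalg.inv(c["T"]); P=np.atleast_2d(P).astype(float)
    return cv2.projectPoints(P,cv2.Rodrigues(T[:3,:3])[0],T[:3,3],c["K"],np.array(c["dist"]))[0][:,0]
def crop(img,x,y,w,h,s,name):
    cv2.imwrite(name,cv2.resize(img[y:y+h,x:x+w],None,fx=s,fy=s,interpolation=cv2.INTER_CUBIC))
def Rt():
    q=readout.read_state()["orientation"]; return R.from_quat([q[1],q[2],q[3],q[0]])
E
python3 - <<'E'
from h import *
s=optics.camera("side"); crop(s["pixels"],215,170,120,100,6,"pics/side_z.png")
s=optics.camera("scene"); crop(s["pixels"],220,180,120,100,6,"pics/scene_z.png")
E
```

```text
(no output)
```

View pics/side_z.png

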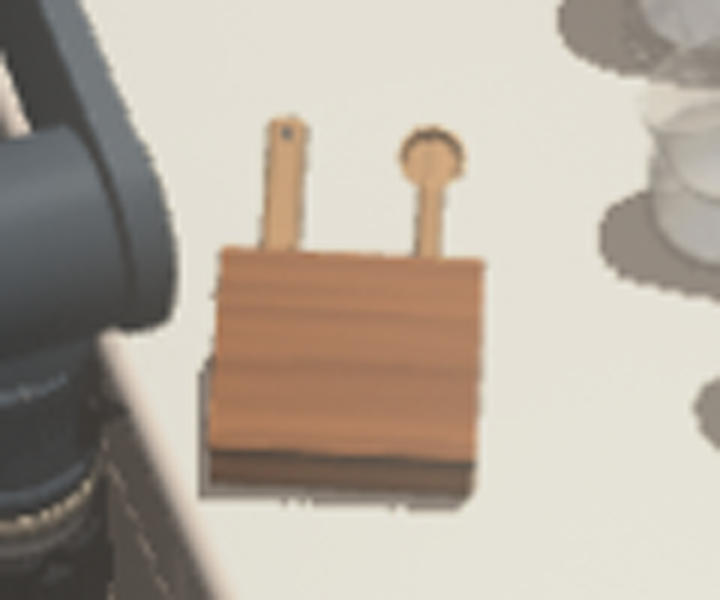

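View pics/scene_z.png

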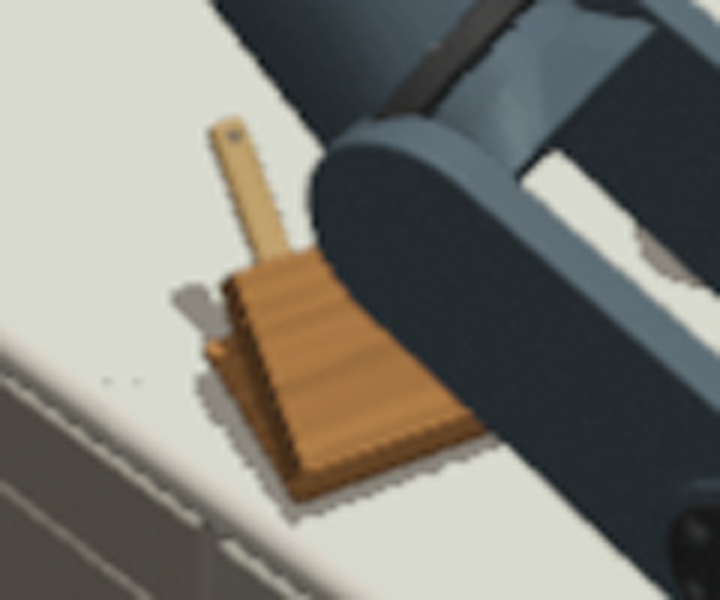

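```bash
python3 - <<'E'
from h import *
s=optics.camera("side"); c=optics.camera("scene")
S=lambda x,y:(215+(x+.5)/6-.5,170+(y+.5)/6-.5); C=lambda x,y:(220+(x+.5)/6-.5,180+(y+.5)/6-.5)
print("hole",tri(s,S(287,132),c,C(234,134)))
print("butt L",tri(s,S(268,121),c,C(211,129)))
print("butt R",tri(s,S(307,121),c,C(242,119)))
print("handle L at roof",tri(s,S(263,246),c,C(258,262)))
print("handle R at roof",tri(s,S(300,248),c,C(288,248)))
print("roof TL",tri(s,S(220,248),c,C(232,272)))
print("roof BL",tri(s,S(210,448),c,C(302,474)))
for n,p in dict(TL=(220,248),TR=(484,262)).items(): print(n,onz(s,S(*p),114))
print("BL/BR",onz(s,S(210,448),40),onz(s,S(472,462),40))
print("bottom",onz(s,S(212,483),0),onz(s,S(465,500),0), onz(c,C(300,500),0),onz(c,C(207,350),8))
print("mill", onz(s,(316,307),0), "mill top",onz(s,(316,292),85))
E
```

```text
hole (array([ 434.46752263, -123.52486243,  151.30430758]), np.float64(1.727879616300411))
butt L (array([ 426.09315708, -113.17918335,  154.37474641]), np.float64(2.0497064994944227))
butt R (array([ 449.32814244, -116.66884836,  149.78571863]), np.float64(0.05921290945861054))
handle L at roof (array([ 401.60275679, -171.61450309,  107.15746763]), np.float64(2.665853358364838))
handle R at roof (array([ 423.91405792, -175.16307019,  102.93656342]), np.float64(1.3284923665863875))
roof TL (array([ 374.86123008, -175.11624434,  118.93302073]), np.float64(2.1676278146591175))
roof BL (array([ 339.80665921, -258.84579406,   44.13298784]), np.float64(1.1697490275277866))
TL [ 375.70297836 -170.93858299  114.        ]
TR [ 517.42675238 -233.93576439  114.        ]
BL/BR [ 340.5492155  -255.49481807   40.        ] [ 479.31425089 -316.35813047   40.        ]
bottom [ 344.46445068 -245.33054778    0.        ] [ 480.36623231 -307.88781482    0.        ] [ 352.70654535 -248.12890389    0.        ] [ 396.05285465 -137.15429124    8.        ]
mill [ 461.79451875 -550.65173838    0.        ] mill top [ 451.49356463 -556.64541207   85.        ]
```

```bash
python3 - <<'E'
from h import *
print("tool axes cols\n",Rt().as_matrix().round(3))
w=optics.camera("wrist"); st=readout.read_state()
print("cam in tool",Rt().inv().apply(w["T"][:3,3]-st["eef_pos"]), "cam z in tool",Rt().inv().apply(w["T"][:3,2]))
s=optics.camera("side")
for p in [(222,150),(250,145),(293,150),(333,180),(336,213),(350,245),(200,130),(212,190),(235,290)]: print(p,onz(s,p,0).round())
yd=np.array([np.sin(np.radians(23.7)),np.cos(np.radians(23.7)),0]);xd=np.array([yd[1],-yd[0],0])
u=yd*.819+np.array([0,0,.5736]); n=-yd*.5736+np.array([0,0,.819])
y=-n; M=np.stack([xd,y,np.cross(xd,y)],1)
for sgn in (1,-1):
    M=np.stack([sgn*xd,y,np.cross(sgn*xd,y)],1)
    print("goal tilt", sgn, M.round(3).tolist(), "rotvec from now (deg)",np.degrees((Rt().inv()*R.from_matrix(M)).as_rotvec()))
E
```

```text
tool axes cols
 [[ 0.244 -0.     0.97 ]
 [-0.97   0.     0.244]
 [-0.    -1.     0.   ]]
cam in tool [   1.36075003 -121.45743674   67.80846576] cam z in tool [-2.59566828e-04  9.62507687e-01 -2.71254281e-01]
(222, 150) [424. 417.   0.]
(250, 145) [562. 415.   0.]
(293, 150) [739. 307.   0.]
(333, 180) [811.  32.   0.]
(336, 213) [ 725. -166.    0.]
(350, 245) [ 693. -342.    0.]
(200, 130) [368. 633.   0.]
(212, 190) [304. 135.   0.]
(235, 290) [ 242. -401.    0.]
goal tilt 1 [[0.916, 0.231, 0.329], [-0.402, 0.525, 0.75], [0.0, -0.819, 0.574]] rotvec from now (deg) [ 32.51867171 -50.48092469  15.91153023]
goal tilt -1 [[-0.916, 0.231, -0.329], [0.402, 0.525, -0.75], [-0.0, -0.819, -0.574]] rotvec from now (deg) [-18.98499607 123.06251305  38.79996743]
```

```bash
cat >> h.py <<'E'
YD=np.array([np.sin(np.radians(23.7)),np.cos(np.radians(23.7)),0]);XD=np.array([YD[1],-YD[0],0])
c35,s35=np.cos(np.radians(35)),np.sin(np.radians(35))
U=YD*c35+np.array([0,0,s35]); N=-YD*s35+np.array([0,0,c35])
def orient(x,y): return R.from_matrix(np.stack([x,y,np.cross(x,y)],1))
RD=orient(XD,-N)
def down(yawz):
    z=np.array([np.cos(yawz),np.sin(yawz),0]); y=np.array([0,0,-1.]); return orient(np.cross(y,z),y)
def go(pos,rot):
    st=readout.read_state(); r=Rt()
    d=r.inv().apply(np.array(pos)-st["eef_pos"]); v=(r.inv()*rot).as_rotvec()
    print("t",round(st["time"],2),"slide",(d/120).round(3),"mm",np.linalg.norm(d).round(1),"turn",(v/(np.pi/4)).round(3),"deg",np.degrees(np.linalg.norm(v)).round(1))
    print("pos",st["eef_pos"].round(1),"q",st["qpos"].round(2),"F",st["wrist_force"].round(1),"w",round(st["gripper_width"],1))
E
python3 -m pendant '{"slide":[[-0.9,0,0.9],[-0.9,0,0.9],[-0.9,0,0.9],[-0.9,0,0.9]],"turn":[[0,0,0],[0,0,0],[0,0,0],[0,0,0]],"grip":[1,1,1,1]}'
python3 -c "
from h import *
go([394,-215,250],RD)"
```

```text
time: 0.78
eef_pos: [232.1, -471.2, 253.0]
orientation: [0.559, -0.557, 0.435, -0.434]
wrist_force: [0.1, -0.3, -0.1]
gripper_width: 85.2
t 0.78 slide [-1.74   0.032  1.831] mm 303.1 turn [ 0.72  -1.122  0.351] deg 62.0
pos [ 232.1 -471.2  253. ] q [-1.33  0.4   1.68  0.    1.07 -0.  ] F [ 0.1 -0.3 -0.1] w 85.2
```

```bash

python3 -m pendant '{"slide":[[-0.87,0,0.92],[-0.87,0,0.92],[-0.87,0,0.92],[-0.87,0,0.92],[-0.87,0,0.92]],"turn":[[0.36,-0.56,0.18],[0.36,-0.56,0.18],[0.36,-0.56,0.18],[0.36,-0.56,0.18],[0.36,-0.56,0.18]],"grip":[1,1,1,1,1]}'
python3 -c "
from h import *
go([394,-215,250],RD)"
```

```text
time: 1.2
eef_pos: [313.9, -341.9, 253.5]
orientation: [0.743, -0.522, 0.274, -0.317]
wrist_force: [-0.3, -0.4, -0.6]
gripper_width: 85.5
t 1.2 slide [-0.364  0.42   1.121] mm 150.1 turn [ 0.354 -0.555  0.168] deg 30.6
pos [ 313.9 -341.9  253.5] q [-1.23  0.36  1.78  0.28  1.19 -0.49] F [-0.3 -0.4 -0.6] w 85.5
```

```bash

python3 -m pendant '{"slide":[[-0.36,0.3,1],[-0.36,0.3,1],[-0.36,0.3,1],[-0.36,0.3,1],[-0.36,0.3,1],[-0.36,0.3,1]],"turn":[[0.35,-0.55,0.17],[0.35,-0.55,0.17],[0.35,-0.55,0.17],[0.35,-0.55,0.17],[0.35,-0.55,0.17],[0.35,-0.55,0.17]],"grip":[1,1,1,1,1,1]}'
python3 -c "
from h import *
go([394,-215,250],RD)
for n in ['wrist','side','scene']:
    c=optics.camera(n); cv2.imwrite(f'pics/{n}1.png',c['pixels'])
"
```

```text
time: 1.7
eef_pos: [380.9, -233.2, 257.8]
orientation: [0.866, -0.455, 0.099, -0.185]
wrist_force: [-0.6, -0.5, -0.5]
gripper_width: 85.3
t 1.7 slide [0.037 0.157 0.114] mm 23.7 turn [ 0.011 -0.012  0.002] deg 0.7
pos [ 380.9 -233.2  257.8] q [-1.1   0.41  1.81  0.47  1.35 -0.88] F [-0.6 -0.5 -0.5] w 85.3
```

View pics/wrist1.png

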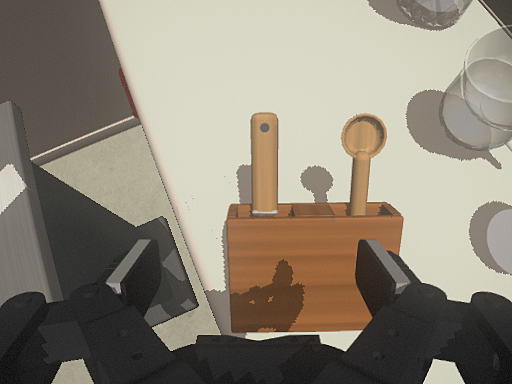

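View pics/side1.png

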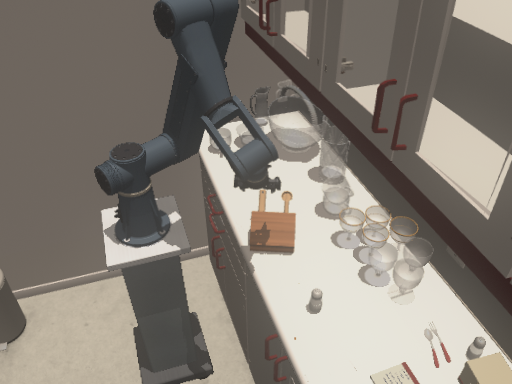

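View pics/scene1.png

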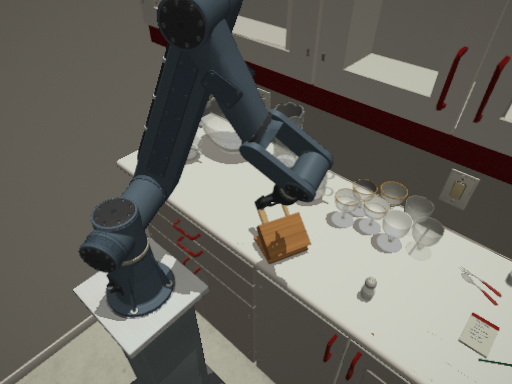

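The wrist view shows the handle from the butt (264,113) down to the mouth at (264,212), the spoon bowl at (363,135) and the roof's front edge along row ~217. Next I'll triangulate these against the side view.

```bash
python3 - <<'E'
from h import *
w=cv2.imread("pics/wrist1.png"); s=cv2.imread("pics/side1.png")
crop(w,215,95,200,150,4,"pics/wz1.png"); crop(s,235,175,80,80,7,"pics/sz1.png")
E
```

```text
(no output)
```

View pics/wz1.png

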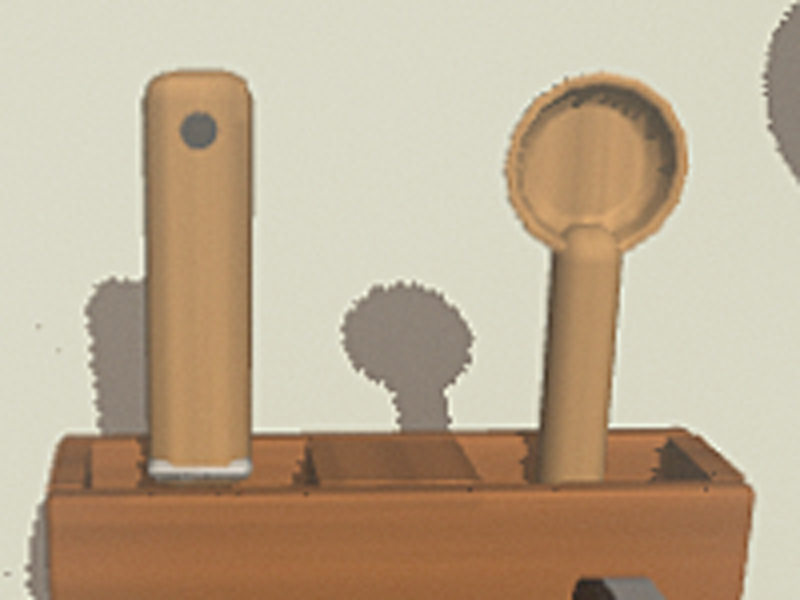

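View pics/sz1.png

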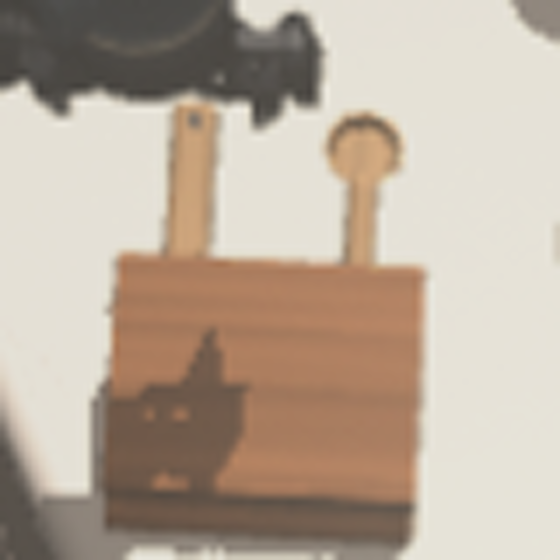

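```bash
python3 - <<'E'
from h import *
s=optics.camera("side"); c=optics.camera("wrist")
S=lambda x,y:(235+(x+.5)/7-.5,175+(y+.5)/7-.5); C=lambda x,y:(215+(x+.5)/4-.5,95+(y+.5)/4-.5)
def t(n,a,b):
    P,e=tri(s,S(*a),c,C(*b)); print(n,P.round(1),e.round(1)); return P
h=t("hole",(195,120),(199,130))
L=t("TL",(120,255),(50,492)); Rr=t("TR",(424,269),(753,490))
d=Rr-L; print("len",np.linalg.norm(d),"yaw",np.degrees(np.arctan2(d[1],d[0])))
t("spoon",(365,148),(598,160))
m=(L+Rr)/2
o=m-36*N-112*U; print("stand-mid slot origin from roof",o,"slot0",o-44*XD)
# handle via plane from wrist only: top plane through z0~20.. use hole: hole at slot y?
for o0 in (o-44*XD,):
    for n_,p in dict(butt=(198,72),hole=(199,130),ml=(150,465),mr=(252,465)).items():
        q,dd=ray(c,C(*p)); k=np.dot(o0+18*N-q,N)/np.dot(dd,N); P=q+k*dd; r=P-o0
        print(n_,P.round(1),"slot xyz",np.round([r@XD,r@U,r@N],1))
r=h-(o-44*XD); print("hole slot",[r@XD,r@U,r@N])
go([394,-215,250],RD)
E
```

```text
hole [ 435.5 -122.3  148.7] 1.8
TL [ 377.7 -172.2  114. ] 1.3
TR [ 516.4 -236.7  118.4] 1.7
len 153.0388287553797 yaw -24.96335797209847
spoon [ 514.7 -159.9  138.2] 1.8
stand-mid slot origin from roof [ 418.4664131  -269.56830046   22.44663368] slot0 [ 378.17725899 -251.88259829   22.44663368]
butt [ 441.2 -111.5  152.1] slot xyz [  1.3 200.4  18. ]
hole [ 437.3 -120.7  145.1] slot xyz [  1.4 188.2  18. ]
ml [ 401.7 -172.9  101.7] slot xyz [-10.2 112.5  18. ]
mr [ 422.9 -182.5  101.5] slot xyz [ 13.1 112.2  18. ]
hole slot [np.float64(0.44932546203840384), np.float64(188.4728224332077), np.float64(22.108303923083707)]
t 1.95 slide [0.041 0.163 0.113] mm 24.3 turn [ 0.012 -0.014  0.004] deg 0.8
pos [ 380.4 -233.3  258.4] q [-1.1   0.41  1.81  0.47  1.35 -0.88] F [ 0.9 -0.   0.2] w 85.4
```

```bash
cat >> h.py <<'E'
S0=np.array([378,-252,21.])
def sp(x,y,z): return S0+x*XD+y*U+z*N
E
python3 -c "
from h import *
go(sp(1.3,165,80),RD); go(sp(1.3,165,12),RD)"
```

```text
t 1.95 slide [0.051 0.866 0.125] mm 105.2 turn [ 0.012 -0.014  0.004] deg 0.8
pos [ 380.4 -233.3  258.4] q [-1.1   0.41  1.81  0.47  1.35 -0.88] F [ 0.9 -0.   0.2] w 85.4
t 1.95 slide [0.049 1.433 0.13 ] mm 172.8 turn [ 0.012 -0.014  0.004] deg 0.8
pos [ 380.4 -233.3  258.4] q [-1.1   0.41  1.81  0.47  1.35 -0.88] F [ 0.9 -0.   0.2] w 85.4
```

```bash

python3 -m pendant '{"slide":[[0.05,0.2,0.13],[0.05,0.4,0.13],[0.05,0.7,0.13],[0.05,0.85,0.13],[0.05,0.85,0.13],[0.05,0.85,0.13],[0.05,0.85,0.13]],"turn":[[0.012,-0.014,0],[0.012,-0.014,0],[0.012,-0.014,0],[0.012,-0.014,0],[0.012,-0.014,0],[0.012,-0.014,0],[0.012,-0.014,0]],"grip":[0.6,0.6,0.6,0.6,0.6,0.6,0.6]}' 40
python3 -c "
from h import *
go(sp(1.3,165,12),RD)
c=optics.camera('wrist'); cv2.imwrite('pics/wrist2.png',c['pixels'])
"
```

```text
time: 2.53
eef_pos: [415.3, -172.3, 183.7]
orientation: [0.868, -0.452, 0.093, -0.184]
wrist_force: [0.1, -0.7, 0.4]
gripper_width: 50.9
t 2.53 slide [-0.009  0.59  -0.003] mm 70.8 turn [0.001 0.002 0.006] deg 0.3
pos [ 415.3 -172.3  183.7] q [-0.97  0.53  1.92  0.57  1.12 -0.93] F [ 0.1 -0.7  0.4] w 50.9
```

View pics/wrist2.png

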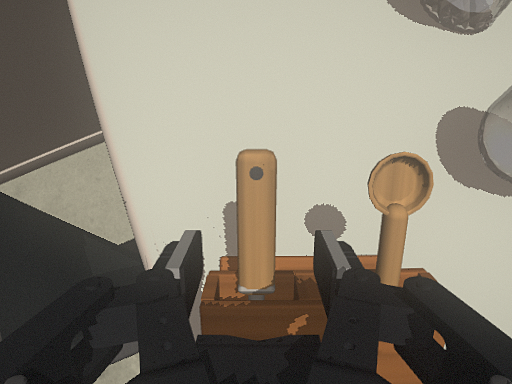

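The handle (columns 238–277) sits centred between the fingertips (about 200 and 315), and the spoon is clear of the right finger. I'll go down and close.

```bash

python3 -m pendant '{"slide":[[-0.01,0.2,0],[-0.01,0.4,0],[-0.01,0.55,0],[-0.01,0.59,0],[-0.01,0.59,0],[-0.01,0.59,0],[-0.01,0.59,0],[-0.01,0.59,0],[-0.01,0.59,0],[-0.01,0.59,0],[-0.01,0.59,0]],"turn":[[0,0,0],[0,0,0],[0,0,0],[0,0,0],[0,0,0],[0,0,0],[0,0,0],[0,0,0],[0,0,0],[0,0,0],[0,0,0]],"grip":[0.6,0.6,0.6,0.6,0.6,0.0,0,0,0,0,0]}' 50
python3 -c "
from h import *
go(sp(1.3,165,12),RD)
"
```

```text
time: 3.5
eef_pos: [430.9, -134.6, 125.6]
orientation: [0.868, -0.453, 0.093, -0.184]
wrist_force: [-1.0, -3.3, 5.3]
gripper_width: 23.1
t 3.5 slide [ 0.001 -0.001 -0.004] mm 0.5 turn [0.001 0.002 0.007] deg 0.3
pos [ 430.9 -134.6  125.6] q [-0.89  0.64  1.98  0.68  0.95 -1.  ] F [-1.  -3.3  5.3] w 23.1
```

```bash

python3 -m pendant '{"slide":[[0,0,0.1],[0,0,0.2],[0,0,0.3],[0,0,0.4],[0,0,0.5],[0,0,0.6],[0,0,0.7],[0,0,0.8],[0,0,0.9],[0,0,1],[0,0,1],[0,0,1]],"turn":[[0,0,0],[0,0,0],[0,0,0],[0,0,0],[0,0,0],[0,0,0],[0,0,0],[0,0,0],[0,0,0],[0,0,0],[0,0,0],[0,0,0]],"grip":[0,0,0,0,0,0,0,0,0,0,0,0]}'
python3 -c "
from h import *
go(sp(1.3,310,12),RD)
c=optics.camera('side'); crop(c['pixels'],200,130,140,130,4,'pics/side3.png')
"
```

```text
time: 4.5
eef_pos: [469.1, -41.4, 194.2]
orientation: [0.869, -0.451, 0.094, -0.182]
wrist_force: [-0.8, -0.7, -1.4]
gripper_width: 23.3
t 4.5 slide [ 0.021 -0.014  0.189] mm 22.9 turn [-0.003  0.003  0.   ] deg 0.2
pos [469.1 -41.4 194.2] q [-0.68  0.48  1.97  0.72  1.   -0.77] F [-0.8 -0.7 -1.4] w 23.3
```

View pics/side3.png

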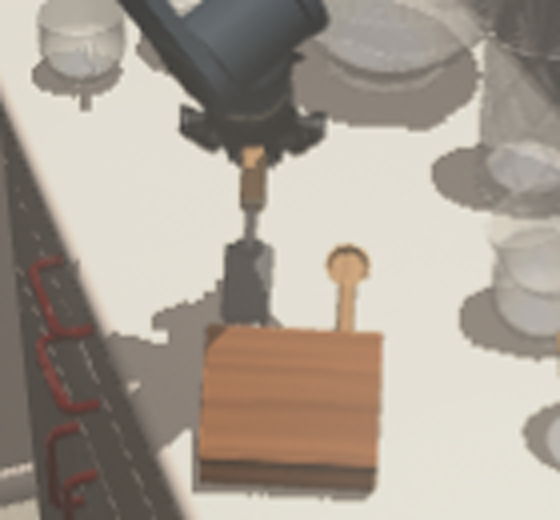

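```bash

python3 -m pendant '{"slide":[[0,0,0.15],[0,-0.1,0.3],[0,-0.25,0.45],[0,-0.3,0.5],[0,-0.3,0.5]],"turn":[[0,0,0],[0,0,0],[0,0,0],[0,0,0],[0,0,0]],"grip":[0,0,0,0,0]}'
python3 -c "
from h import *
go([555,40,200],down(0))
"
```

```text
time: 4.97
eef_pos: [481.5, -17.5, 259.0]
orientation: [0.868, -0.452, 0.092, -0.184]
wrist_force: [0.4, -0.5, -0.7]
gripper_width: 23.2
t 4.97 slide [0.365 0.798 0.278] mm 110.4 turn [-0.693  1.427 -0.443] deg 74.1
pos [481.5 -17.5 259. ] q [-0.62  0.36  1.91  0.68  1.11 -0.59] F [ 0.4 -0.5 -0.7] w 23.2
```

```bash

python3 -m pendant '{"slide":[[0.2,0.1,0.15],[0.37,0.2,0.28],[0.37,0.2,0.28],[0.37,0.2,0.28],[0.37,0.2,0.28],[0.37,0.2,0.28],[0.37,0.2,0.28]],"turn":[[-0.35,0.71,-0.22],[-0.35,0.71,-0.22],[-0.35,0.71,-0.22],[-0.35,0.71,-0.22],[-0.35,0.71,-0.22],[-0.35,0.71,-0.22],[-0.35,0.71,-0.22]],"grip":[0,0,0,0,0,0,0]}'
python3 -c "
from h import *
go([555,40,150],down(0))
"
```

```text
time: 5.55
eef_pos: [537.7, 3.5, 256.3]
orientation: [0.721, -0.504, 0.314, -0.357]
wrist_force: [0.2, 0.3, -0.6]
gripper_width: 23.3
t 5.55 slide [-0.092  0.943  0.009] mm 113.7 turn [-0.337  0.717 -0.225] deg 37.1
pos [537.7   3.5 256.3] q [-0.36  0.36  1.78  0.37  0.93  0.43] F [ 0.2  0.3 -0.6] w 23.3
```

```bash

python3 -m pendant '{"slide":[[-0.03,0.2,0],[-0.05,0.4,0],[-0.09,0.6,0.01],[-0.09,0.8,0.01],[-0.09,0.94,0.01],[-0.09,0.94,0.01],[-0.09,0.94,0.01],[-0.09,0.94,0.01]],"turn":[[-0.337,0.717,-0.225],[-0.337,0.717,-0.225],[-0.337,0.717,-0.225],[-0.337,0.717,-0.225],[-0.337,0.717,-0.225],[-0.337,0.717,-0.225],[-0.337,0.717,-0.225],[-0.337,0.717,-0.225]],"grip":[0,0,0,0,0,0,0,0]}'
python3 -c "
from h import *
go([555,40,25],down(0))
for n in ['wrist','side']:
    c=optics.camera(n); cv2.imwrite(f'pics/{n}4.png',c['pixels'])
"
```

```text
time: 6.22
eef_pos: [555.5, 38.7, 150.2]
orientation: [0.501, -0.5, 0.5, -0.499]
wrist_force: [0.3, 0.4, -0.9]
gripper_width: 22.9
t 6.22 slide [-0.01   1.043 -0.005] mm 125.2 turn [-0.001  0.003 -0.001] deg 0.1
pos [555.5  38.7 150.2] q [-0.13  0.58  1.7   0.    0.86  1.44] F [ 0.3  0.4 -0.9] w 22.9
```

View pics/side4.png

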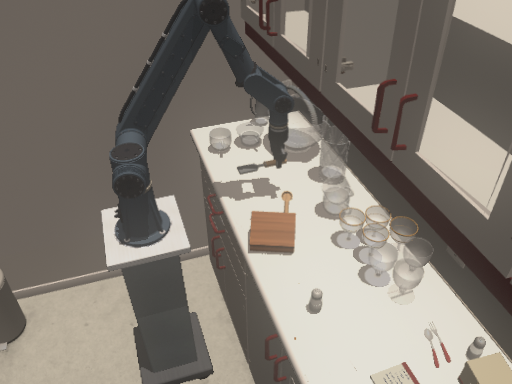

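View pics/wrist4.png

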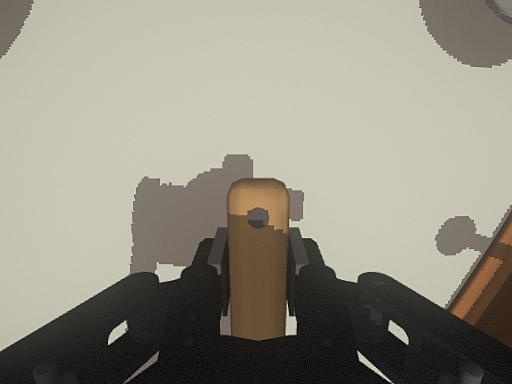

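The side view shows the spatula held level over clear worktop at about (262,165). The wrist view shows the handle straight in the jaws. I'll lower it.

```bash

python3 -m pendant '{"slide":[[0,0.3,0],[0,0.6,0],[0,0.8,0],[0,0.9,0],[0,1,0],[0,1,0],[0,1,0],[0,1,0]],"turn":[[0,0,0],[0,0,0],[0,0,0],[0,0,0],[0,0,0],[0,0,0],[0,0,0],[0,0,0]],"grip":[0,0,0,0,0,0,0,0]}'
python3 -c "
from h import *
go([555,40,25],down(0))
"
```

```text
time: 6.98
eef_pos: [557.4, 38.5, 33.0]
orientation: [-0.501, 0.499, -0.499, 0.502]
wrist_force: [-1.2, -0.3, -0.5]
gripper_width: 23.5
t 6.98 slide [-0.012  0.067 -0.021] mm 8.5 turn [-0.007 -0.001  0.001] deg 0.3
pos [557.4  38.5  33. ] q [-0.13  0.78  1.75  0.    0.61  1.44] F [-1.2 -0.3 -0.5] w 23.5
```

```bash

python3 -m pendant '{"slide":[[0,0.03,0],[0,0.065,0],[0,0.065,0],[0,0.065,0],[0,0.065,0],[0,0.065,0],[0,0.065,0],[0,0.065,0],[0,0.065,0]],"turn":[[0,0,0],[0,0,0],[0,0,0],[0,0,0],[0,0,0],[0,0,0],[0,0,0],[0,0,0],[0,0,0]],"grip":[0,0,0,0,0.6,0.6,0.6,0.6,0.6]}'
python3 -m pendant '{"slide":[[0,-0.3,0],[0,-0.6,0],[0,-0.9,0],[0,-1,0],[0,-1,0],[0,-1,0]],"turn":[[0,0,0],[0,0,0],[0,0,0],[0,0,0],[0,0,0],[0,0,0]],"grip":[0.7,0.8,1,1,1,1]}'
python3 -c "
from h import *
go([555,40,25],down(0))
for n in ['wrist','side','scene']:
    c=optics.camera(n); cv2.imwrite(f'pics/{n}5.png',c['pixels'])
    if n=='side': crop(c['pixels'],215,130,100,80,7,'pics/side5z.png')
"
```

```text
time: 7.73
eef_pos: [556.4, 38.8, 24.0]
orientation: [-0.5, 0.499, -0.499, 0.501]
wrist_force: [-0.5, -0.6, 0.3]
gripper_width: 51.5
time: 8.23
eef_pos: [556.2, 38.9, 144.6]
orientation: [-0.501, 0.499, -0.499, 0.502]
wrist_force: [-0.3, -0.5, -0.9]
gripper_width: 85.4
t 8.23 slide [-0.01   0.996 -0.015] mm 119.6 turn [-0.006 -0.001  0.001] deg 0.3
pos [556.2  38.9 144.6] q [-0.13  0.59  1.7  -0.    0.85  1.44] F [-0.3 -0.5 -0.9] w 85.4
```

View pics/side5z.png

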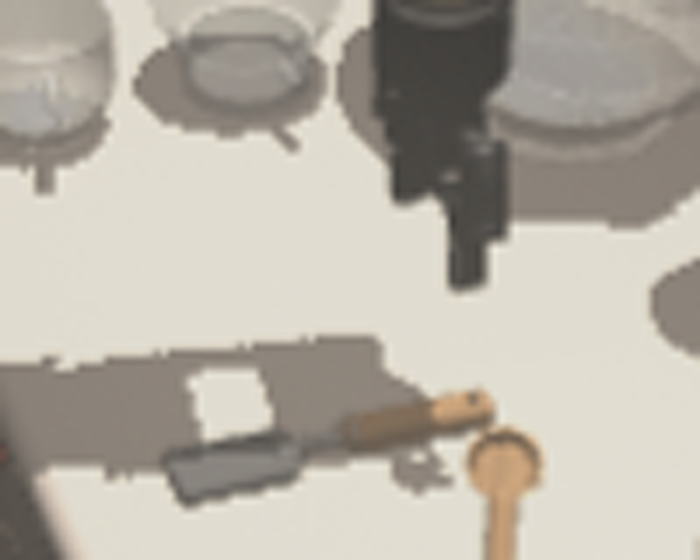

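View pics/wrist5.png

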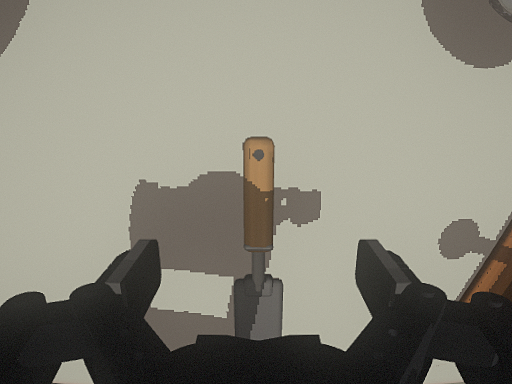

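View pics/scene5.png

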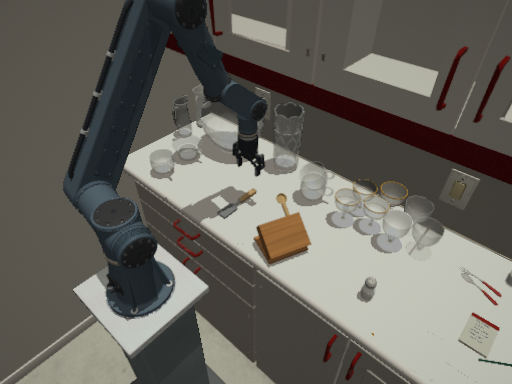

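The spatula lies flat and released in open space: head corner at zoom (185,500), butt at (490,402) in the side crop, and it is straight at column 258 in the wrist view. Next I'll turn the wrist half a turn, over the head.

```bash

python3 -m pendant '{"slide":[[0,0,0],[0,0,-0.2],[0,0,-0.4],[0,0,-0.6],[0,0,-0.6],[0,0,-0.6],[0,0,-0.6]],"turn":[[0,-1,0],[0,-1,0],[0,-1,0],[0,-1,0],[0,-1,0],[0,-1,0],[0,-1,0]],"grip":[1,1,1,1,1,1,1]}'
python3 -m pendant '{"slide":[[0,0,0],[0,0,0],[0,0,0],[0,0,0],[0,0,0],[0,0,0],[0,0,0]],"turn":[[0,-1,0],[0,-1,0],[0,-1,0],[0,-1,0],[0,-1,0],[0,-1,0],[0,-1,0]],"grip":[1,1,1,1,1,1,1]}'
python3 -m pendant '{"slide":[[0,0,0],[0,0,0],[0,0,0],[0,0,0],[0,0,0],[0,0,0],[0,0,0]],"turn":[[0,-1,0],[0,-1,0],[0,-1,0],[0,-1,0],[0,-1,0],[0,-1,0],[0,-1,0]],"grip":[1,1,1,1,1,1,1]}'
python3 -c "
from h import *
go([428.5,39,145],down(np.pi))
"
```

```text
time: 8.97
eef_pos: [482.6, 39.1, 142.3]
orientation: [-0.654, 0.654, -0.27, 0.269]
wrist_force: [-0.1, 0.7, 0.5]
gripper_width: 85.5
time: 9.55
eef_pos: [483.0, 39.0, 142.1]
orientation: [0.707, -0.707, -0.001, 0.002]
wrist_force: [0.4, -0.5, 0.3]
gripper_width: 85.5
time: 10.13
eef_pos: [483.0, 39.0, 142.1]
orientation: [0.653, -0.653, -0.272, 0.272]
wrist_force: [-0.4, -0.6, -0.0]
gripper_width: 85.6
t 10.13 slide [-0.32  -0.024  0.322] mm 54.6 turn [-0.001 -0.995 -0.   ] deg 44.8
pos [483.   39.  142.1] q [-0.15  0.52  1.88 -0.    0.74 -0.94] F [-0.4 -0.6 -0. ] w 85.6
```

```bash

python3 -m pendant '{"slide":[[-0.15,0,0.15],[-0.32,-0.1,0.32],[-0.32,-0.1,0.32],[-0.32,-0.1,0.32],[-0.32,-0.1,0.32],[-0.32,-0.1,0.32],[-0.32,-0.1,0.32],[-0.32,-0.1,0.32]],"turn":[[0,-1,0],[0,-1,0],[0,-1,0],[0,-1,0],[0,-1,0],[0,-1,0],[0,-1,0],[0,-1,0]],"grip":[1,1,1,1,1,1,1,1]}'
python3 -c "
from h import *
go([428.5,39,145],down(np.pi))
c=optics.camera('wrist'); cv2.imwrite('pics/wrist6.png',c['pixels'])
c=optics.camera('side'); crop(c['pixels'],215,130,100,80,7,'pics/side6z.png')
"
```

```text
time: 10.8
eef_pos: [428.9, 39.1, 154.4]
orientation: [0.5, -0.5, -0.5, 0.5]
wrist_force: [0.5, 0.0, -1.1]
gripper_width: 85.4
t 10.8 slide [-0.001  0.078  0.003] mm 9.4 turn [-0.    -0.001  0.   ] deg 0.0
pos [428.9  39.1 154.4] q [-0.17  0.45  2.    0.    0.69 -1.74] F [ 0.5  0.  -1.1] w 85.4
```

View pics/wrist6.png

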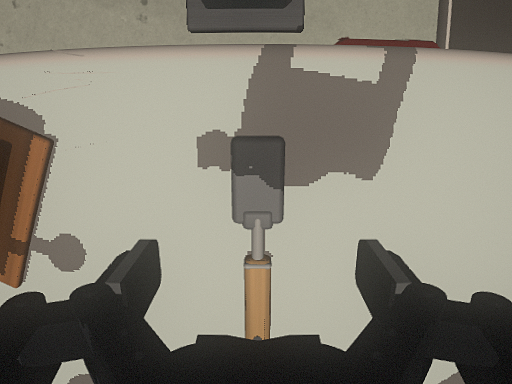

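View pics/side6z.png

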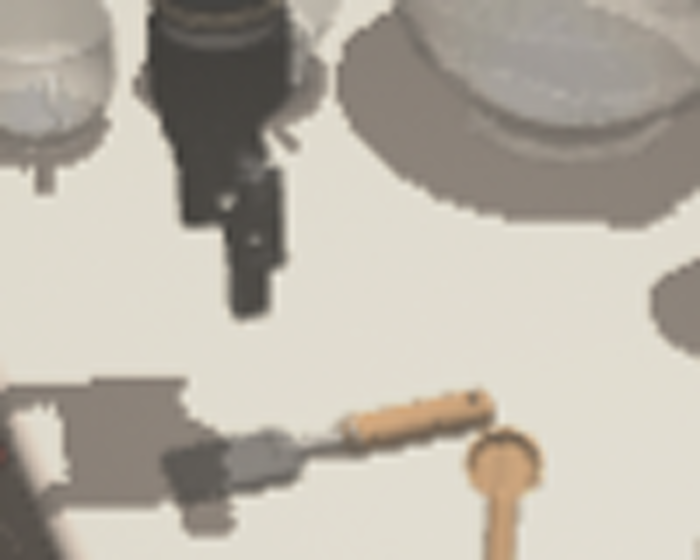

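```bash

python3 -c "
from h import *
c=optics.camera('wrist')
for n,p,z in [('endL',(233,137),12),('endR',(284,137),12),('end',(258,136),12),('shL',(233,222),12),('shR',(284,222),12),('hand0',(258,262),18)]: print(n,onz(c,p,z).round(1))
c=optics.camera('side')
for p,z in [((482,392),18),((484,420),9),((300,455),12)]:
  print(onz(c,(215+p[0]/7,130+p[1]/7),z).round(1))
"
```

```text
endL [393.4  17.9  12. ]
endR [393.5  58.2  12. ]
end [392.7  37.7  12. ]
shL [465.3  16.3  12. ]
shR [465.4  59.6  12. ]
hand0 [500.   37.4  18. ]
[586.5  40.7  18. ]
[582.2  25.9   9. ]
[468.  27.  12.]
```

```bash

python3 -m pendant '{"slide":[[-0.01,0.3,-0.01],[-0.01,0.6,-0.01],[-0.01,0.8,-0.01],[-0.01,0.9,-0.01],[-0.01,0.96,-0.01],[-0.01,1,-0.01],[-0.01,1,-0.01],[-0.01,1,-0.01]],"turn":[[0,0,0],[0,0,0],[0,0,0],[0,0,0],[0,0,0],[0,0,0],[0,0,0],[0,0,0]],"grip":[0.75,0.75,0.75,0.75,0.75,0.75,0.75,0.75]}'
python3 -c "
from h import *
go([430,38,21],down(np.pi))
c=optics.camera('wrist'); cv2.imwrite('pics/wrist7.png',c['pixels'])
"
```

```text
time: 11.67
eef_pos: [431.6, 37.7, 35.9]
orientation: [-0.499, 0.501, 0.501, -0.499]
wrist_force: [-0.2, 0.0, -0.3]
gripper_width: 64.1
t 11.67 slide [0.003 0.124 0.014] mm 15.0 turn [ 0.005 -0.001 -0.001] deg 0.2
pos [431.6  37.7  35.9] q [-0.17  0.72  2.06  0.    0.36 -1.74] F [-0.2  0.  -0.3] w 64.1
```

View pics/wrist7.png

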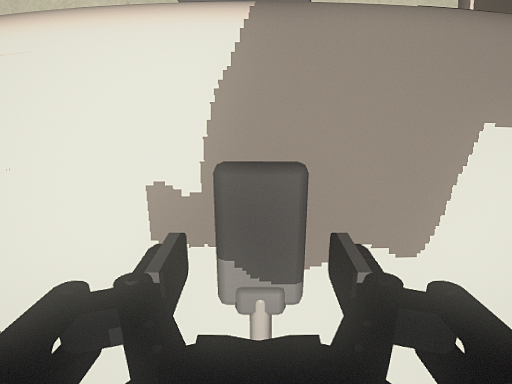

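The head (columns 214–308) is centred between the fingertips (183 and 333). I'll lower the last 15 mm and close.

```bash

python3 -m pendant '{"slide":[[0,0.06,0.01],[0,0.11,0.01],[0,0.125,0.01],[0,0.125,0.01],[0,0.125,0.01],[0,0.125,0.01],[0,0.125,0.01],[0,0.125,0.01],[0,0.125,0.01],[0,0.125,0.01]],"turn":[[0,0,0],[0,0,0],[0,0,0],[0,0,0],[0,0,0],[0,0,0],[0,0,0],[0,0,0],[0,0,0],[0,0,0]],"grip":[0.75,0.75,0.75,0.75,0.2,0.2,0.2,0.2,0.2,0.2]}' 60
python3 -c "
from h import *
go([430,38,150],down(np.pi))"
```

```text
time: 12.55
eef_pos: [430.1, 37.7, 20.9]
orientation: [-0.499, 0.501, 0.5, -0.499]
wrist_force: [-0.4, 0.9, 5.1]
gripper_width: 42.5
t 12.55 slide [ 0.002 -1.076 -0.003] mm 129.1 turn [ 0.004 -0.001 -0.001] deg 0.2
pos [430.1  37.7  20.9] q [-0.17  0.75  2.07  0.    0.32 -1.74] F [-0.4  0.9  5.1] w 42.5
```

```bash

python3 -m pendant '{"slide":[[0,-0.1,0],[0,-0.3,0],[0,-0.6,0],[0,-0.9,0],[0,-1,0],[0,-1,0],[0,-1,0]],"turn":[[0,0,0],[0,0,0],[0,0,0],[0,0,0],[0,0,0],[0,0,0],[0,0,0]],"grip":[0.2,0.2,0.2,0.2,0.2,0.2,0.2]}'
python3 -m pendant '{"slide":[[0,-0.3,-0.1],[0,-0.6,-0.2],[0,-0.9,-0.3],[0,-1,-0.3],[0,-1,-0.3],[0,-1,-0.3]],"turn":[[0,0,0],[0,0,0],[0,0,0],[0,0,0],[0,0,0],[0,0,0]],"grip":[0.2,0.2,0.2,0.2,0.2,0.2]}'
python3 -c "
from h import *
P=sp(0,302,25); print(P)
go(P+[0,0,75],RD)
c=optics.camera('side'); cv2.imwrite('pics/side8.png',c['pixels'])"
```

```text
time: 13.13
eef_pos: [429.9, 37.7, 140.9]
orientation: [-0.499, 0.502, 0.501, -0.499]
wrist_force: [0.4, 0.1, -0.0]
gripper_width: 42.1
time: 13.63
eef_pos: [464.4, 37.9, 259.0]
orientation: [0.5, -0.5, -0.5, 0.5]
wrist_force: [-1.7, 0.2, -0.7]
gripper_width: 42.1
[471.67172124 -38.60986285 214.69888489]
t 13.63 slide [-0.637 -0.256 -0.061] mm 82.8 turn [ 0.502  2.435 -0.768] deg 117.1
pos [464.4  37.9 259. ] q [-0.16  0.31  1.81 -0.    1.02 -1.73] F [-1.7  0.2 -0.7] w 42.1
```

View pics/side8.png

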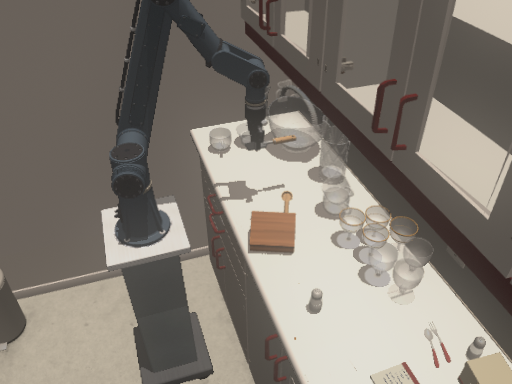

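The spatula hangs level in the jaws, clear of everything. Now the yaw, in steps.

```bash

python3 -m pendant '{"slide":[[-0.1,-0.1,0],[-0.2,-0.25,0],[-0.2,-0.25,0],[-0.2,-0.25,0],[-0.2,-0.25,0],[-0.2,-0.25,0],[-0.2,-0.25,0]],"turn":[[0,1,0],[0,1,0],[0,1,0],[0,1,0],[0,1,0],[0,1,0],[0,1,0]],"grip":[0.2,0.2,0.2,0.2,0.2,0.2,0.2]}'
python3 -m pendant '{"slide":[[0,0,0],[0,0,0],[0,0,0],[0,0,0],[0,0,0],[0,0,0],[0,0,0]],"turn":[[0,1,0],[0,1,0],[0,1,0],[0,1,0],[0,1,0],[0,1,0],[0,1,0]],"grip":[0.2,0.2,0.2,0.2,0.2,0.2,0.2]}'
python3 -c "
from h import *
P=sp(0,302,25); go(P+[0,0,75],RD)"
```

```text
time: 14.27
eef_pos: [463.2, 14.1, 287.5]
orientation: [0.655, -0.653, -0.267, 0.27]
wrist_force: [-0.3, -0.6, -1.3]
gripper_width: 42.4
time: 14.85
eef_pos: [463.2, 14.2, 287.4]
orientation: [0.708, -0.707, 0.004, -0.001]
wrist_force: [-0.0, -0.3, -0.3]
gripper_width: 42.6
t 14.85 slide [ 0.073 -0.02  -0.439] mm 53.5 turn [ 0.767  0.501 -0.164] deg 41.9
pos [463.2  14.2 287.4] q [-0.21  0.27  1.78  0.    1.1  -0.21] F [-0.  -0.3 -0.3] w 42.6
```

```bash

python3 -m pendant '{"slide":[[0.07,-0.02,-0.1],[0.07,-0.02,-0.2],[0.07,-0.02,-0.3],[0.07,-0.02,-0.44],[0.07,-0.02,-0.44],[0.07,-0.02,-0.44],[0.07,-0.02,-0.44],[0.07,-0.02,-0.44]],"turn":[[0.767,0.5,-0.164],[0.767,0.5,-0.164],[0.767,0.5,-0.164],[0.767,0.5,-0.164],[0.767,0.5,-0.164],[0.767,0.5,-0.164],[0.767,0.5,-0.164],[0.767,0.5,-0.164]],"grip":[0.2,0.2,0.2,0.2,0.2,0.2,0.2,0.2]}'
python3 -c "
from h import *
P=sp(0,302,25); go(P,RD)
for n in ['side','scene']:
  c=optics.camera(n); cv2.imwrite(f'pics/{n}9.png',c['pixels'])"
```

```text
time: 15.52
eef_pos: [472.1, -39.2, 290.6]
orientation: [0.869, -0.452, 0.093, -0.181]
wrist_force: [-0.3, -0.2, -1.2]
gripper_width: 42.3
t 15.52 slide [-0.006  0.52  -0.361] mm 75.9 turn [-0.002  0.005 -0.002] deg 0.2
pos [472.1 -39.2 290.6] q [-0.67  0.31  1.87  0.63  1.21 -0.57] F [-0.3 -0.2 -1.2] w 42.3
```

View pics/side9.png

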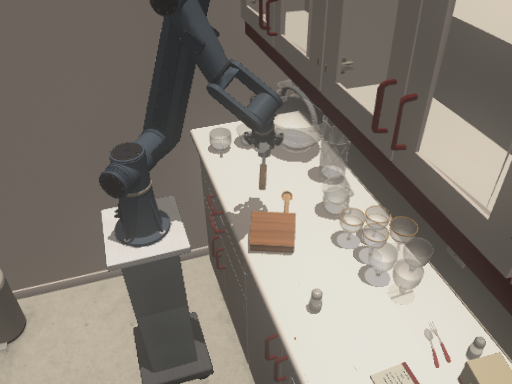

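View pics/scene9.png

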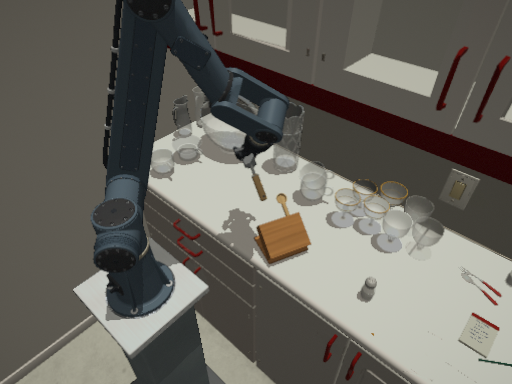

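The spatula is tilted handle-down in line with slot 0, in both views above the mouth. I'll lower it to just before the mouth and check the butt position.

```bash

python3 -m pendant '{"slide":[[0,0.2,-0.14],[0,0.4,-0.28],[0,0.52,-0.36],[0,0.52,-0.36],[0,0.52,-0.36]],"turn":[[0,0,0],[0,0,0],[0,0,0],[0,0,0],[0,0,0]],"grip":[0.2,0.2,0.2,0.2,0.2]}'
python3 -c "
from h import *
P=sp(0,302,25); go(P,RD)
for n,x,y in [('side',225,150),('scene',225,150)]:
  c=optics.camera(n); crop(c['pixels'],x,y,110,110,5,f'pics/{n}10.png')
  for t in [(0,140,13),(0,140,22),(0,112,0),(0,112,28)]: print(n,t,((proj(c,sp(*t))[0]-[x,y])*5).round())"
```

```text
time: 16.03
eef_pos: [474.4, -37.4, 217.1]
orientation: [0.869, -0.452, 0.09, -0.18]
wrist_force: [0.1, -0.9, -0.2]
gripper_width: 42.5
t 16.03 slide [-0.017  0.006 -0.026] mm 3.8 turn [-0.002  0.013 -0.   ] deg 0.6
pos [474.4 -37.4 217.1] q [-0.67  0.44  1.95  0.7   1.05 -0.71] F [ 0.1 -0.9 -0.2] w 42.5
side (0, 140, 13) [184. 278.]
side (0, 140, 22) [183. 275.]
side (0, 112, 0) [182. 321.]
side (0, 112, 28) [181. 311.]
scene (0, 140, 13) [187. 332.]
scene (0, 140, 22) [191. 329.]
scene (0, 112, 0) [196. 373.]
scene (0, 112, 28) [207. 366.]
```

View pics/side10.png

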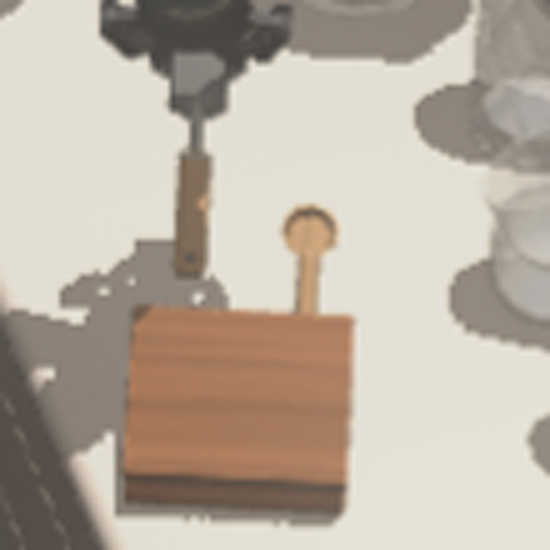

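View pics/scene10.png

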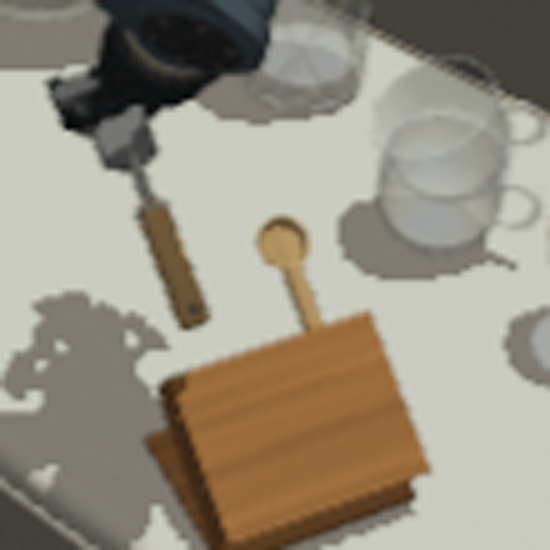

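```bash

python3 -m pendant '{"slide":[[-0.025,0,-0.05],[-0.025,0,-0.1],[-0.025,0,-0.15],[-0.025,0,-0.22],[-0.025,0,-0.3],[-0.025,0,-0.38],[-0.025,0,-0.45],[-0.025,0,-0.5],[-0.025,0,-0.5],[-0.025,0,-0.5]],"turn":[[0,0.01,0],[0,0.01,0],[0,0.01,0],[0,0.01,0],[0,0.01,0],[0,0.01,0],[0,0.01,0],[0,0.01,0],[0,0.01,0],[0,0.01,0]],"grip":[0.2,0.2,0.2,0.2,0.2,0.2,0.2,0.2,0.2,0.2]}'
python3 -c "
from h import *
go(sp(0,162,23),RD)
c=optics.camera('wrist'); cv2.imwrite('pics/wrist11.png',c['pixels'])
for n,x,y in [('side',225,150),('scene',225,150)]:
  c=optics.camera(n); crop(c['pixels'],x,y,110,110,5,f'pics/{n}11.png')"
```

```text
time: 16.97
eef_pos: [452.2, -83.0, 182.4]
orientation: [0.868, -0.451, 0.094, -0.183]
wrist_force: [0.2, -0.6, -1.1]
gripper_width: 42.4
t 16.97 slide [-0.     0.026 -0.681] mm 81.8 turn [-0.003 -0.     0.003] deg 0.2
pos [452.2 -83.  182.4] q [-0.78  0.51  1.98  0.68  1.02 -0.84] F [ 0.2 -0.6 -1.1] w 42.4
```

View pics/side11.png

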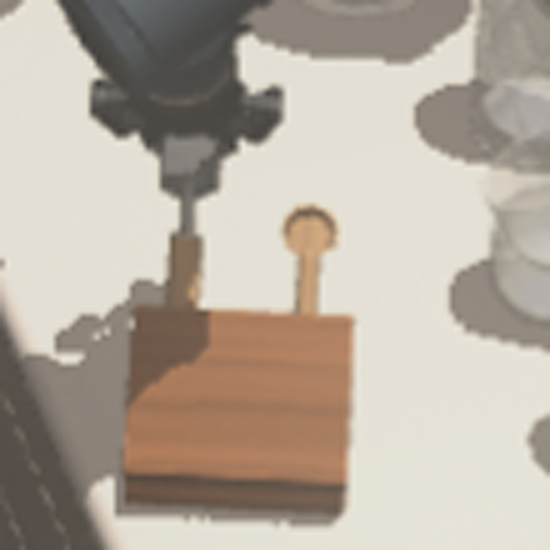

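View pics/scene11.png

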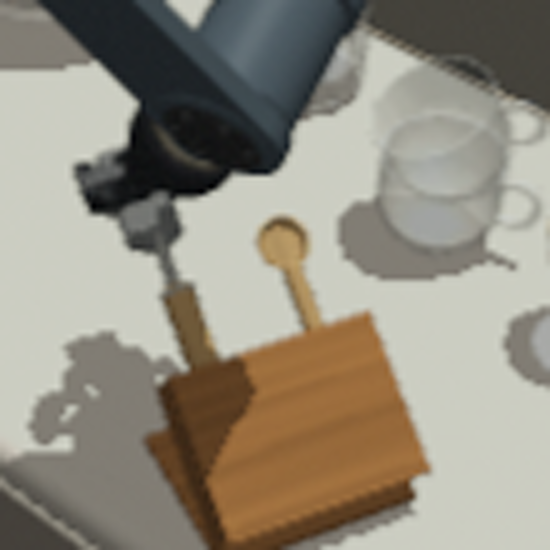

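View pics/wrist11.png

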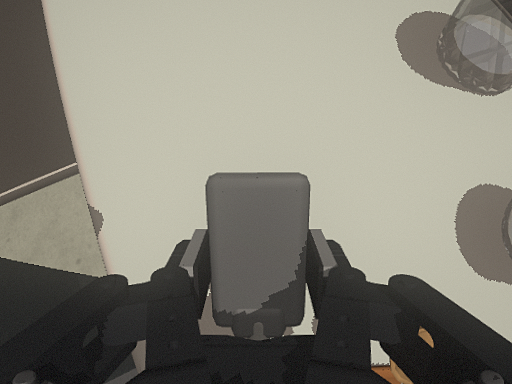

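The handle has entered the slot (its visible part ends at the roof edge in both views) and there is no contact force. I'll push on in.

```bash

python3 -m pendant '{"slide":[[0,0,-0.07],[0,0,-0.14],[0,0,-0.21],[0,0.01,-0.28],[0,0.01,-0.35],[0,0.01,-0.42],[0,0.01,-0.49],[0,0.02,-0.55],[0,0.02,-0.6],[0,0.02,-0.63],[0,0.02,-0.65],[0,0.02,-0.65]],"turn":[[0,0,0],[0,0,0],[0,0,0],[0,0,0],[0,0,0],[0,0,0],[0,0,0],[0,0,0],[0,0,0],[0,0,0],[0,0,0],[0,0,0]],"grip":[0.2,0.2,0.2,0.2,0.2,0.2,0.2,0.2,0.2,0.2,0.2,0.2]}'
python3 -c "
from h import *
go(sp(0,162,21),RD)"
```

```text
time: 18.12
eef_pos: [427.2, -140.1, 135.7]
orientation: [0.868, -0.451, 0.094, -0.183]
wrist_force: [-0.2, -0.2, -1.2]
gripper_width: 42.5
t 18.12 slide [-0.001  0.023 -0.033] mm 4.8 turn [-0.003  0.001  0.003] deg 0.2
pos [ 427.2 -140.1  135.7] q [-0.91  0.62  1.97  0.66  0.98 -0.99] F [-0.2 -0.2 -1.2] w 42.5
```

```bash

python3 -m pendant '{"slide":[[0,0.01,-0.01],[0,0.01,-0.02],[0,0.01,-0.03],[0,0.01,-0.04],[0,0.01,-0.04]],"turn":[[0,0,0],[0,0,0],[0,0,0],[0,0,0],[0,0,0]],"grip":[0.2,0.2,0.2,0.2,0.2]}'
python3 -c "
from h import *
go(sp(0,162,21),RD); print(readout.read_state()['wrist_force']@np.array([U,N]).T)"
```

```text
time: 18.53
eef_pos: [426.9, -139.7, 134.1]
orientation: [0.87, -0.447, 0.093, -0.183]
wrist_force: [6.7, 8.6, 8.1]
gripper_width: 42.6
t 18.53 slide [ 0.003  0.011 -0.027] mm 3.5 turn [-0.014  0.002  0.002] deg 0.6
pos [ 426.9 -139.7  134.1] q [-0.91  0.62  1.98  0.66  0.98 -1.  ] F [6.7 8.6 8.1] w 42.6
[13.26108913  0.57955092]
```

A 13 N reaction along the slot about 3 mm from the predicted end suggests it has bottomed out. I'll verify visually before letting go.

```bash

python3 -c "
from h import *
c=optics.camera('wrist'); cv2.imwrite('pics/wrist12.png',c['pixels'])
for p in [(258,173),(207,180),(310,180)]:
    q,d=ray(c,p)
    k=np.dot(sp(0,0,12)-q,N)/np.dot(d,N); r=q+k*d-S0; print(p,np.round([r@XD,r@U,r@N],1))
c=optics.camera('side'); crop(c['pixels'],225,150,110,110,5,'pics/side12.png')"
```

```text
(258, 173) [-2.000e-01  2.016e+02  1.200e+01]
(207, 180) [-21.2 198.7  12. ]
(310, 180) [ 21.3 198.7  12. ]
```

View pics/wrist12.png

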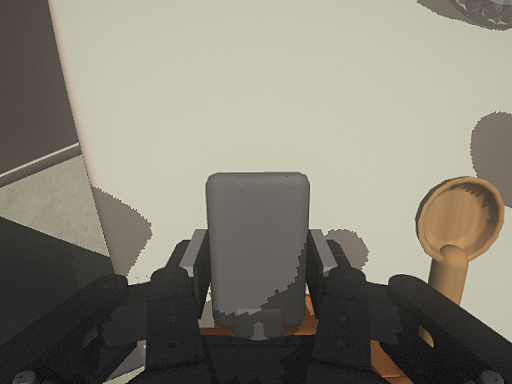

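View pics/side12.png

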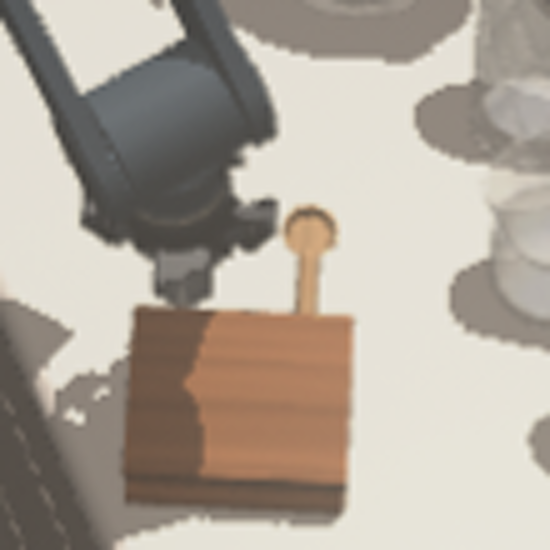

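The head's outer end measures y ≈ 201.6 mm in the slot frame, so the butt is about 2 mm from the inner end. It is centred, and the spoon has not moved. Opening a little and backing off.

```bash

python3 -m pendant '{"slide":[[0,0,0.02],[0,0,0.02],[0,0,0.02],[0,0,0.02],[0,0,0.02],[0,-0.2,0.02],[0,-0.4,0.02],[0,-0.7,0.02],[0,-1,0.02],[0,-1,0.02],[0,-1,0.02]],"turn":[[0,0,0],[0,0,0],[0,0,0],[0,0,0],[0,0,0],[0,0,0],[0,0,0],[0,0,0],[0,0,0],[0,0,0],[0,0,0]],"grip":[0.64,0.64,0.64,0.64,0.64,0.64,0.64,0.64,0.64,0.64,0.64]}'
python3 -c "
from h import *
go(sp(0,162,21),RD)
c=optics.camera('wrist'); cv2.imwrite('pics/wrist13.png',c['pixels'])
c=optics.camera('side'); crop(c['pixels'],225,150,110,110,5,'pics/side13.png')"
```

```text
time: 19.55
eef_pos: [399.0, -206.1, 232.6]
orientation: [0.867, -0.453, 0.093, -0.185]
wrist_force: [-0.7, -0.0, -1.0]
gripper_width: 54.6
t 19.55 slide [-0.014  1.028 -0.005] mm 123.3 turn [0.001 0.002 0.009] deg 0.4
pos [ 399.  -206.1  232.6] q [-1.04  0.45  1.85  0.51  1.26 -0.89] F [-0.7 -0.  -1. ] w 54.6
```

View pics/wrist13.png

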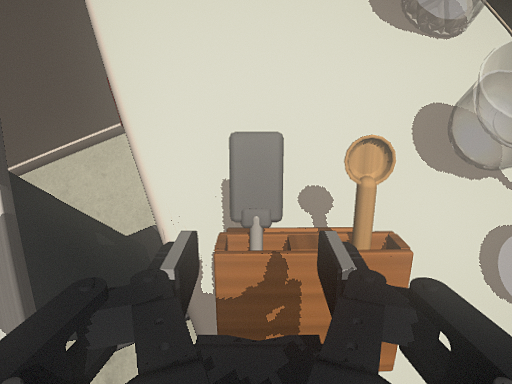

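View pics/side13.png

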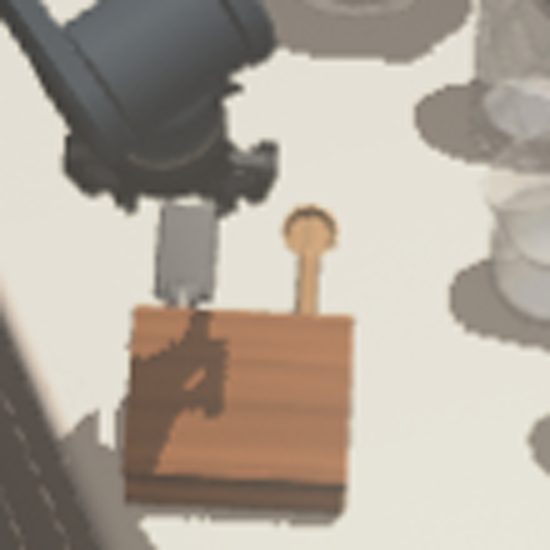

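```bash

python3 -m pendant '{"slide":[[0,-0.2,0],[0,-0.3,0],[0,-0.3,0],[0,-0.3,0],[0,-0.3,0],[0,-0.3,0]],"turn":[[0,0,0],[0,0,0],[0,0,0],[0,0,0],[0,0,0],[0,0,0]],"grip":[0.64,0.64,0.64,0.64,0.64,0.64]}'
python3 -c "
from h import *
c=optics.camera('wrist'); s=optics.camera('side')
im=c['pixels']; crop(im,200,90,200,150,4,'pics/wrist14.png'); crop(s['pixels'],225,150,110,110,5,'pics/side14.png')
hsv=cv2.cvtColor(im,cv2.COLOR_BGR2HSV); m=((hsv[...,1]<40)&(hsv[...,2]<140)&(hsv[...,2]>60)).astype(np.uint8); m[:, :215]=0; m[:,310:]=0; m[260:]=0
n,l,st,ce=cv2.connectedComponentsWithStats(m); i=1+np.argmax(st[1:,4]); print(st[i],ce[i])
x,y,w,h,_=st[i]
for p in [(x+w/2,y)]:
    q,d=ray(c,p); k=np.dot(sp(0,0,12)-q,N)/np.dot(d,N); r=q+k*d-S0; print(p,np.round([r@XD,r@U,r@N],1))
"
```

```text
time: 20.15
eef_pos: [390.1, -221.6, 260.1]
orientation: [0.869, -0.45, 0.094, -0.182]
wrist_force: [0.0, -0.9, 0.1]
gripper_width: 54.8
[ 235  130   49  105 3926] [259.08303617 172.12098828]
(np.float64(259.5), np.int32(130)) [  0.5 201.9  12. ]
```

View pics/wrist14.png

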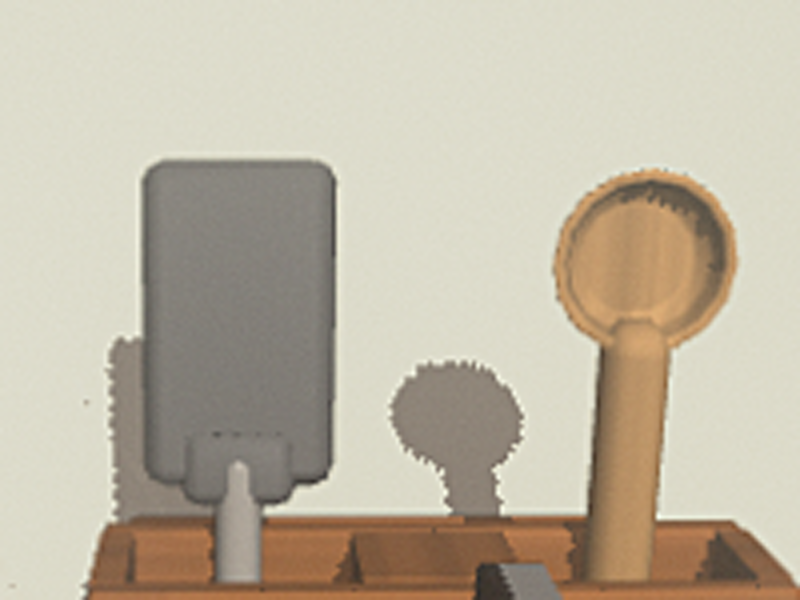

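View pics/side14.png

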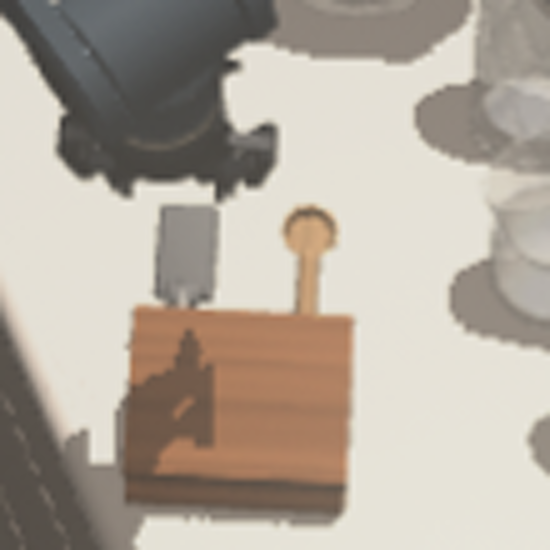

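The spatula is at rest with its head out (end y ≈ 202 mm, x ≈ 0.5 mm) and the same before and after the retreat. The spoon bowl is at side pixel (287,196), as at the start. The arm is clear, so I'm handing in.

```bash
python3 -c "
from workcell import finish_job,readout
print(finish_job()); print(readout.read_state()['time'])"
```

```text
the job is handed in; nothing more can be done
None
the job is handed in; nothing more can be done
```

I drew the spatula out of the stand's -x slot by its handle, laid it flat on open worktop and let go. I then took it by the head, turned it round and slid it back into the same slot handle first. The job was handed in at about 20 s, well inside the 69 s limit; the system reports no verdict.

**On the worktop:** the tips reached below the underside, so the spatula dropped about 10 mm when the fingers opened. Pictures afterwards showed it lying flat and clear of the stand.

**In the slot:**
- **Depth:** it pushed in until it met a reaction of about 13 N along the slot. The head's end then measured about 202 mm from the slot's inner end, which puts the butt about 2 mm from that end against the 10 mm allowed.
- **Position:** it is centred to within about 1 mm across the slot. The reading was the same, within 0.3 mm, before and after I let go and backed off.

**Bystanders:** the spoon's bowl is at the same pixel in the side view as at the start. The arm never went near the mill or the cups, but I did not measure their positions again. The arm is well clear, with about zero force at the wrist.

**Disagreement:** the stop came about 3 mm before my predicted position. That is within the calibration and measuring error, and nothing else failed.

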